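Press and hold the horn insert into a mallet head

ROBOT

A 6-joint arm with a two-finger parallel gripper is mounted at the origin on the work surface. World frame = base frame: x ahead of the robot, y to its left, z up, the work surface at z = 0. Lengths are in m, angles in rad, forces in N, time in s.
With the tool pointing down it reaches from about 0.225 to 0.875 m from the base axis. Payload 3.4 kg.
Tool frame: the origin (TCP) lies between the finger pads; the fingertips stand 8 mm ahead of it and the grasp point (between the pads) lies 11 mm behind it; z points along the fingers, y is the line along which they close (so a half turn about z gives the same grasp; the last joint's range is limited). The gripper opens to 85 mm and grips with 20 to 120 N. Pads are 22 mm wide; open, the fingers measure 114 mm over their backs; the gripper's body (76 mm by 85 mm) begins 54 mm behind the grasp point. The pads swing forward as they close: fully open they stand 13 mm farther back than shut.
Start: joints at [-1.371, 0.276, 1.505, -0, 1.361, -0.121], TCP at [0.181, -0.546, 0.214] pointing down, gripper open.
Joint ranges: [-2.89, 2.89], [-0.75, 2.08], [0.22, 2.7], [-1.18, 4.32], [0.11, 2.71], [-2.7, 2.7]. Speed limits (rad/s): [2.57, 2.57, 3.14, 3.14, 3.14, 3.14].

INTERFACE

Orientations are given as a unit quaternion [w, x, y, z].
In Python, from rig import manip, optics, finder gives the robot as it stands.
- The arm moves only by the tool servo_tool, never from a script. Its argument "increments" is a list of rows, each a list of 7 numbers: the shift along the tool's x, y, z in cm, then the turn, a rotation vector about the tool's x, y, z in degrees, then the closure, from -1 (fully open) to 1 (shut). In form: [[x, y, z, rx, ry, rz, gripper], ...]. A call has exactly 5 rows; each row shifts and turns the commanded pose from where the row before left it, along the tool's axes as they then stand; what a row does not reach is not made up. A row lasts 1/10 s, in which the tool goes at most 50 mm and 8.59 degrees, less where a joint would pass 70% of its speed; a pose out of reach is approached as far as the arm can. A call is refused whole if a number of a shift passes 5 or a number of a turn 8.59, either way. A call with a gripper value outside its range is refused whole. The fingers move at their own pace and stop on an object; "squeeze" is the grip in N (left out, the last holds). Time passes only in rows, so rows that do not move let the fingers close, or fill a call up. It gives the time, the measured TCP pose, the force, the opening and the grip force at its end, in the units of the state.
- manip.get_state(): the state, without advancing time (a new reading comes with each control period).
- optics.get_image(name): name is "side" or "top"; returns the picture (400x640x3 uint8, red, green, blue); there is no depth.
- optics.get_calibration(name): a dict with "fov_y" (degrees; the focal length in pixels is half the picture's height over the tangent of half this angle, whatever the lens; pixels are square), "cx", "cy" (the principal point, pixels), "world_to_cam" (4x4, takes a point from world to camera coordinates). Camera axes: x right, y down, z forward; pixel columns grow to the right and rows downward; lengths in m; the calibration is good to about 2 mm. A picture is of the moment at which its call begins. get_calibration takes no time and is no camera call.
- manip.sign_off(): hands the job in; it is judged then, once.
Trained networks look in the newest picture that a camera, given by its name, has taken for a name from the list of things; names that differ only in an ending like _2 or _b are one class to them, and where a whole thing is asked for, a point or a joint stands for the part that bears it (a point fixed in the world has none). Each returns a list of dicts, best first, with "p" (0 to 1); they miss things now and then, are a little off and sometimes report something else, mostly with a low value. They report only what shows in the picture. A call takes as long as a camera call. They do not tell look-alikes from the thing itself.
- finder.silhouettes(label, camera): "region" (400x640 bool, what is visible of it) and "box" ([centre column, centre row, width, height] in pixels, round what is visible of it).
- finder.tip_of(label, camera): "at" ([column, row] in pixels: a listed point, or the origin of a listed thing).
The state is a dict: "clock": time; "qpos": joint angles; "qd": joint speeds; "effort": joint torques, N m; "position": TCP position; "ee_rot": TCP orientation; "contact_force": force on the tool from outside, world axes, zero at the start; "moment": the same for the moment, N m; "width": finger opening in m; "gripper_force": force on a finger pad.
Only numpy, scipy, OpenCV 4.12 (cv2) and the standard library are available. Lean on these libraries where they do the work, as an engineer would, in place of code of your own. Each camera call takes 0.05 s, during which the arm holds its last target. There are 200 camera calls.

TASK

Arm the insert press by turning the bar knob on its small box clockwise until it clicks past its detent. Then push the press's round palm pad down 20 mm, so that its top is level with the index post beside it and the foot bears on the horn insert in the mallet head, keep it there for at least four seconds, and finish while still holding it down. Do not push the pad before the click, never drive it to the bottom of its travel, and leave the loose things around it where they are.

Things in the scene. Friction and masses are not known exactly. Their poses are not given: they have to be found in the camera images.
- press: grey bench press bolted down: base plate 300 (x) x 310 (y) x 12 mm (from y = -200 to +110 mm), a column centred 76 mm to +y, and an arm 40 mm wide reaching from it (from y = +94 to -26 mm) over the middle, its top 145 mm above the table. Origin at table height on the ram's vertical axis. On the arm, 66 mm to +y of the ram axis, stands the index post: a steel pin 10 mm across whose top is 180 mm above the table
- pad_top (a point): centre of the flat top of the round dark-wood palm pad (50 mm across, 14 mm thick) on the vertical steel ram; 200 mm above the table at rest, z up. It can be pushed straight down 32 mm and springs back when let go
- ram (a joint): how far the palm pad is pushed down, m: 0 at rest, 0.020 level with the index post, 0.032 at the bottom. Pushing starts at about 2 N; the foot meets the insert at about 0.012, and at 0.020 the pad needs about 14 N, rising about 0.8 N per mm
- foot: sprung rubber foot under the ram, 32 mm across, 12 mm thick; origin at the centre of its underside, 86 mm above the table at rest. It goes down with the ram until it meets the insert, then its own spring is compressed
- head: wooden mallet head, 230 mm long (its x) plus an 8 mm face at each end, 58 mm wide and high, fixed in the press under the ram, origin under its centre; a groove 140 x 24 mm and 8 mm deep in its top
- insert: loose horn insert, 130 (x) x 20 x 12 mm, lying in the head's groove and standing 4 mm proud of it (its top is 74 mm above the table); origin at the centre of its underside
- knob_grip (a point): centre of the bar grip of the black knob on the aluminium box (62 x 72 mm, 40 mm high) that sits on the base plate to the -y side of the head. The bar is 50 mm long (this point's x), 14 mm wide (its y) and stands from 62 to 88 mm above the table; this point is at 76 mm, on the knob's vertical axis. Below the bar is a round skirt 54 mm across. The point turns with the knob
- knob (a joint): knob angle, rad, growing clockwise seen from above; range 0 to 1.2. It rests against its stop at 0 at first; an over-centre detent resists (at most about 0.16 N m) up to a ridge at 0.6, past which it snaps on to its second stop at 1.2 and stays there
- wedge: green-painted oak wedge, 90 x 30 x 22 mm, lying on the base plate; origin under its centre
- face: tinted acrylic striking face, a disc 56 mm across and 10 mm thick, on the base plate; origin under its centre
- reamer: dull steel taper reamer, 160 mm long, 22 mm thick, lying beside the press; origin under its centre
- slip: small spare horn slip, 80 x 16 x 10 mm, on the base plate beyond the column; origin under its centre
- ferrule: brass ring 32 mm across, 25 mm high, on the base plate; origin under its centre
- driver: screwdriver lying beside the press
- oil: small bottle 44 mm across, 100 mm high, beside the press; origin under its centre
Mind the look-alikes: they are no part of the job. Leave any green or purple look-alike of the insert alone.

How it is judged:
On the way, in this order (a step that is already met when the one before it is completed fails the run):
1. the knob is turned past its click, the pad still up (value of joint knob above 0.95 rad and value of joint ram below 0.006 m), for 0.2 s.
2. the pad is held 20 mm down by the robot, the foot bearing on the insert, for four seconds (value of joint ram between 0.0165 and 0.0235 m and contact force between foot and insert above 3 N and contact force between any of the fingers, the arm and ram above 3 N and value of joint knob above 0.95 rad), for 4 s.
At the end, for the whole second after the job is handed in: The robot is still pressing the palm pad, which stays 16.5 to 23.5 mm down; the foot bears on the horn insert with more than 3 N; the insert lies in its groove; the knob stays past its click (over 0.95 rad) (all of step 2 and z of insert in the frame of head below 0.053 m); the arm keeps its last pose, push and grip.
It fails at once if the pad is pushed more than 8 mm before the knob has clicked (value of joint ram above 0.008 m and value of joint knob below 0.8 rad).
It fails at once if the pad is driven to the bottom of its travel (value of joint ram above 0.03 m).
It fails at once if a loose thing around the press is moved by more than 30 mm (distance of any of wedge, face, reamer, slip, ferrule, driver, oil from where it was at the start of the episode above 0.03 m).
It also fails if it takes over 58 s, if anything falls off the work surface, if the arm or the gripper's body presses on something with over 40 N, if the wrist force passes 120 N, or if a joint passes its speed limit or range.

## Working session

There is one attempt and no reset: what is moved stays moved. The work goes in short steps, Python scripts to look and compute and a tool call to move; the robot and the scene stay as the last step left them, time stands still between calls to the robot, and variables do not carry over. Pictures are saved under pics/ and viewed, at most 10 in all, crops included, and the job is handed in when it is done.

Besides the shell and the picture viewer there is one more tool, called by a JSON object that holds its "fn" and its "kwargs", one argument or row to a line. servo_tool: Moves the arm, as the interface text tells. Its arguments: {"type":"object","properties":{"increments":{"type":"array","items":{"type":"array","items":{"type":"number"}}},"squeeze":{"type":"number"}},"required":["increments"]}

```bash
mkdir -p pics; cat > h.py <<'E'
import numpy as np, cv2
from rig import manip, optics, finder
def cal(n):
    c=optics.get_calibration(n); f=200/np.tan(np.radians(c['fov_y'])/2)
    return f,c['cx'],c['cy'],np.array(c['world_to_cam'])
def proj(n,p):
    f,cx,cy,T=cal(n); q=T[:3,:3]@np.array(p)+T[:3,3]; return np.array([cx+f*q[0]/q[2],cy+f*q[1]/q[2]])
def at_z(n,uv,z):
    f,cx,cy,T=cal(n); d=T[:3,:3].T@np.array([(uv[0]-cx)/f,(uv[1]-cy)/f,1]); o=-T[:3,:3].T@T[:3,3]
    return o+d*(z-o[2])/d[2]
def save(n,name):
    cv2.imwrite('pics/'+name+'.png',optics.get_image(n)[:,:,::-1])
E
python3 - <<'E'
from h import *
for n in('top','side'):
    save(n,n+'0')
    for l,z in(('pad_top',.2),('knob_grip',.076)):
        for r in finder.tip_of(l,n)[:2]: print(n,l,r['p'],r['at'],at_z(n,r['at'],z).round(4))
    f,cx,cy,T=cal(n); print((-T[:3,:3].T@T[:3,3]).round(3))
s=manip.get_state(); print(s)
E
```

```text
top pad_top 0.76 [295.6, 159.0] [0.575  0.1491 0.2   ]
top knob_grip 0.93 [358.8, 174.5] [ 5.838e-01 -1.000e-04  7.600e-02]
[0.343 0.087 1.012]
side pad_top 0.73 [288.3, 189.8] [0.5844 0.1442 0.2   ]
side knob_grip 0.7 [304.0, 183.9] [ 0.5848 -0.0028  0.076 ]
side knob_grip 0.38 [288.9, 192.7] [0.6178 0.0396 0.076 ]
[0.348 0.859 0.97 ]
{'clock': 0.3, 'qpos': array([-1.37102826e+00,  2.76142378e-01,  1.50531529e+00, -1.70769557e-05,
        1.36069519e+00, -1.21005254e-01]), 'qd': array([ 1.15226784e-03, -8.78489441e-06, -2.64306431e-03, -8.03111004e-04,
       -3.27708695e-04, -9.83755616e-04]), 'effort': array([-1.85274832e-03, -4.16255736e+01, -2.45654422e+01, -2.27637374e-04,
        6.09689989e-03, -6.92766164e-07]), 'position': array([ 0.18125097, -0.54551319,  0.21392393]), 'ee_rot': array([-2.79556395e-04,  9.87165284e-01,  1.59701672e-01, -1.93717147e-05]), 'contact_force': array([-0.3961204 , -0.90168601, -0.26287824]), 'moment': array([-0.00154603,  0.04474592, -0.0491722 ]), 'gripper_force': 0.0, 'width': 0.08552856986175263}
```

View pics/top0.png

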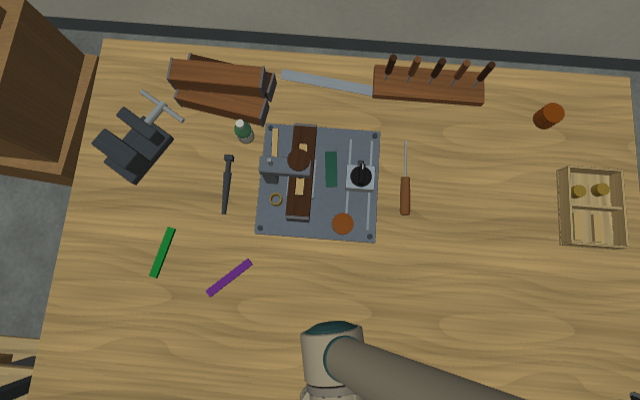

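View pics/side0.png

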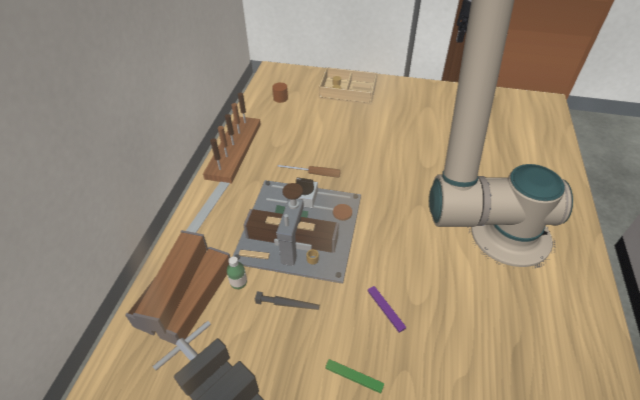

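The top view shows the pad at about (297,160), the knob at (360,175) with its white pointer, and the plate corners at about (268,125), (380,130), (376,243) and (255,235). The side view shows the pad at (292,191) in front of the knob at (306,186).

```bash
python3 - <<'E'
from h import *
a=cv2.imread('pics/top0.png')[115:250,245:390]; b=cv2.imread('pics/side0.png')[165:245,240:340]
a=cv2.resize(a,None,fx=4,fy=4,interpolation=cv2.INTER_CUBIC)[:, :580]
cv2.imwrite('pics/topz.png',a)
cv2.imwrite('pics/sidez.png',cv2.resize(b,None,fx=7,fy=7,interpolation=cv2.INTER_CUBIC))
for uv in((268,125),(380,130),(376,243),(255,235)): print(at_z('top',uv,.012).round(3))
E
```

```text
[0.718 0.246 0.012]
[ 0.728 -0.056  0.012]
[ 0.425 -0.06   0.012]
[0.42  0.248 0.012]
```

View pics/topz.png

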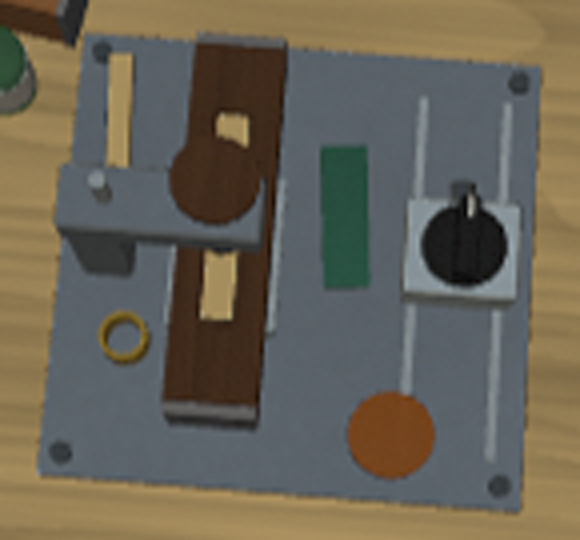

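View pics/sidez.png

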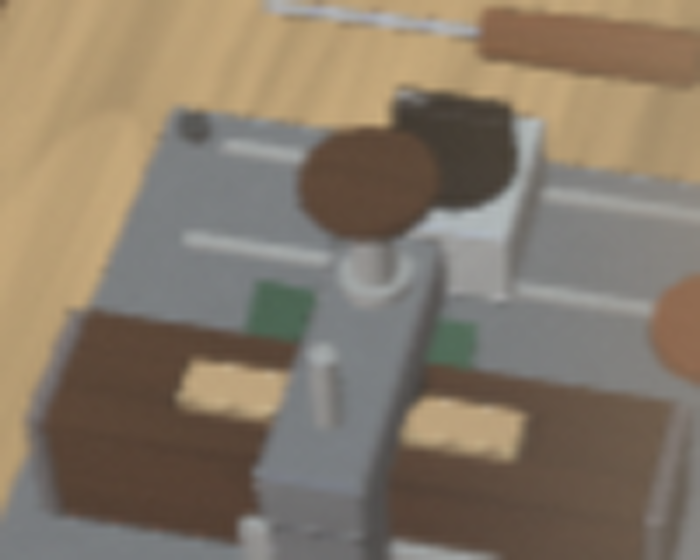

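```bash
cat >> h.py <<'E'
def tri(uvt,uvs):
    P=[]
    for n in('top','side'):
        f,cx,cy,T=cal(n); P.append(np.array([[f,0,cx],[0,f,cy],[0,0,1]])@T[:3])
    X=cv2.triangulatePoints(P[0],P[1],np.array(uvt,float).reshape(2,1),np.array(uvs,float).reshape(2,1))[:,0]; return (X[:3]/X[3]).round(4)
E
python3 - <<'E'
from h import *
print('box c',at_z('top',(361,177.7),.052),'skirt',at_z('top',(361.2,176.2),.062))
print('padeye',at_z('top',(299,160),.197),at_z('side',(292.9,191.1),.2),tri((299,160),(292.9,191.1)))
for n in('top','side'):
  for l in('pad_top','knob_grip'):
    for r in finder.silhouettes(l,n)[:1]: print(n,l,r['p'],r['box'],np.argwhere(r['region']).mean(0)[::-1], at_z(n,r['box'][:2],.2 if l[0]=='p' else .07))
print(at_z('top',(245+422/4,115+97/4),.012),at_z('top',(245+407/4,115+390/4),.012),at_z('top',(245+508/4,115+103/4),.012),at_z('top',(245+490/4,115+460/4),.012))
print('bar',at_z('top',(245+468/4,115+215/4),.088),at_z('top',(245+462/4,115+285/4),.088))
E
```

```text
box c [ 0.58214024 -0.00834107  0.052     ] skirt [ 0.58352666 -0.00761888  0.062     ]
padeye [0.57418742 0.14177184 0.197     ] [0.57238928 0.14608868 0.2       ] [0.5741 0.1419 0.1955]
top pad_top 0.81 [298.6, 160.8, 23.1, 26.1] [298.055  160.7175] [0.57148664 0.1422659  0.2       ]
top knob_grip 0.61 [359.0, 175.1, 22.6, 18.8] [360.47769029 175.61154856] [ 0.58384758 -0.00122949  0.07      ]
side pad_top 0.53 [291.1, 196.0, 21.2, 20.4] [291.69047619 191.72789116] [0.57249706 0.16271331 0.2       ]
side knob_grip 0.64 [302.4, 186.9, 21.7, 18.4] [305.23979592 184.7244898 ] [0.58799476 0.00400581 0.07      ]
[0.69553219 0.02194085 0.012     ] [0.4970559  0.01886726 0.012     ] [ 0.69605027 -0.03568068  0.012     ] [ 0.4563759  -0.03693347  0.012     ]
bar [ 0.59573613 -0.00587539  0.088     ] [ 0.55186927 -0.00480933  0.088     ]
```

{"fn": "servo_tool", "kwargs": {
  "increments": [
    [3.7, -2.6, 0, 0, 0, 0, -1],
    [3.7, -2.6, 0, 0, 0, 0, -1],
    [3.7, -2.6, 0, 0, 0, 0, -1],
    [3.7, -2.6, 0, 0, 0, 0, -1],
    [3.7, -2.6, 0, 0, 0, 0, -1]
  ]
}}

```text
clock: 1.0
position: [0.3167, -0.3626, 0.2144]
ee_rot: [0.0, 0.987, 0.159, 0.0]
contact_force: [-0.2, -0.8, 0.3]
width: 0.0853
gripper_force: 0.0
```

{"fn": "servo_tool", "kwargs": {
  "increments": [
    [3.7, -2.6, 0, 0, 0, 0, -1],
    [3.7, -2.6, 0, 0, 0, 0, -1],
    [3.7, -2.6, 0, 0, 0, 0, -1],
    [3.7, -2.6, 0, 0, 0, 0, -1],
    [3.7, -2.6, 0, 0, 0, 0, -1]
  ]
}}

```text
clock: 1.5
position: [0.4514, -0.1807, 0.2145]
ee_rot: [0.0, 0.987, 0.16, 0.0]
contact_force: [0.8, -0.6, 1.6]
width: 0.0856
gripper_force: 0.0
```

{"fn": "servo_tool", "kwargs": {
  "increments": [
    [3.7, -2.6, 0, 0, 0, 0, -1],
    [3.7, -2.6, 0, 0, 0, 0, -1],
    [3.7, -2.6, 0, 0, 0, 0, -1],
    [3.6, -2.6, 0, 0, 0, 0, -1],
    [0, 0, 0, 0, 0, 0, -1]
  ]
}}

```text
clock: 2.0
position: [0.5601, -0.0328, 0.214]
ee_rot: [-0.001, 0.987, 0.162, 0.001]
contact_force: [-1.7, -0.9, -0.9]
width: 0.0854
gripper_force: 0.0
```

{"fn": "servo_tool", "kwargs": {
  "increments": [
    [0, 0, 0, 0, 0, -8.5, -1],
    [0, 0, 0, 0, 0, -8.5, -1],
    [0, 0, 0, 0, 0, -8.5, -1],
    [0, 0, 0, 0, 0, -8.5, -1],
    [0, 0, 0, 0, 0, -8.5, -1]
  ]
}}

```text
clock: 2.5
position: [0.5567, -0.038, 0.2142]
ee_rot: [0.0, 0.861, 0.509, -0.0]
contact_force: [-0.1, -0.8, 0.1]
width: 0.0854
gripper_force: 0.0
```

{"fn": "servo_tool", "kwargs": {
  "increments": [
    [0, 0, 0, 0, 0, -8.5, -1],
    [0, 0, 0, 0, 0, -8.5, -1],
    [0, 0, 0, 0, 0, -8.5, -1],
    [0, 0, 0, 0, 0, -8.5, -1],
    [0, 0, 0, 0, 0, -8.5, -1]
  ]
}}

```text
clock: 3.0
position: [0.5566, -0.038, 0.2143]
ee_rot: [0.0, 0.618, 0.786, -0.0]
contact_force: [0.1, -0.3, 0.2]
width: 0.0855
gripper_force: 0.0
```

{"fn": "servo_tool", "kwargs": {
  "increments": [
    [0, 0, 0, 0, 0, -8.5, -1],
    [0, 0, 0, 0, 0, -8.5, -1],
    [0, 0, 0, 0, 0, -8.5, -1],
    [0, 0, 0, 0, 0, -8.5, -1],
    [0, 0, 0, 0, 0, -8.5, -1]
  ]
}}

```text
clock: 3.5
position: [0.5566, -0.038, 0.2142]
ee_rot: [-0.0, 0.291, 0.957, -0.0]
contact_force: [0.7, -1.0, -0.5]
width: 0.0852
gripper_force: 0.0
```

{"fn": "servo_tool", "kwargs": {
  "increments": [
    [0, 0, 0, 0, 0, -8.5, -1],
    [0, 0, 0, 0, 0, -8.5, -1],
    [0, 0, 0, 0, 0, -8.5, -1],
    [0, 0, 0, 0, 0, -8.5, -1],
    [0, 0, 0, 0, 0, 0, -1]
  ]
}}

```text
clock: 4.0
position: [0.5567, -0.0379, 0.2142]
ee_rot: [-0.0, 0.001, 1.0, -0.0]
contact_force: [0.1, 1.1, -0.3]
width: 0.0851
gripper_force: 0.0
```

{"fn": "servo_tool", "kwargs": {
  "increments": [
    [-2.5, 3.2, 0, 0, 0, 0, -1],
    [0, 0, 4, 0, 0, 0, -1],
    [0, 0, 4, 0, 0, 0, -1],
    [0, 0, 0, 0, 0, 0, -1],
    [0, 0, 0, 0, 0, 0, -1]
  ]
}}

```text
clock: 4.5
position: [0.582, -0.0056, 0.1344]
ee_rot: [-0.001, 0.002, 1.0, -0.0]
contact_force: [0.1, -0.1, 0.9]
width: 0.0851
gripper_force: 0.0
```

```bash
python3 - <<'E'
from h import *
t=optics.get_image('top');s=optics.get_image('side')
a=cv2.resize(t[120:230,300:410],None,fx=5,fy=5,interpolation=2)[:500,:400];b=cv2.resize(s[110:210,250:330],None,fx=5,fy=5,interpolation=2)
cv2.imwrite('pics/pre.png',np.hstack([a,b])[:,:,::-1])
print(finder.tip_of('knob_grip','side')[:2], proj('side',(.583,-.006,.076)))
E
```

```text
[{'at': [302.9, 183.2], 'p': 0.79}] [304.87428094 183.22483623]
```

View pics/pre.png

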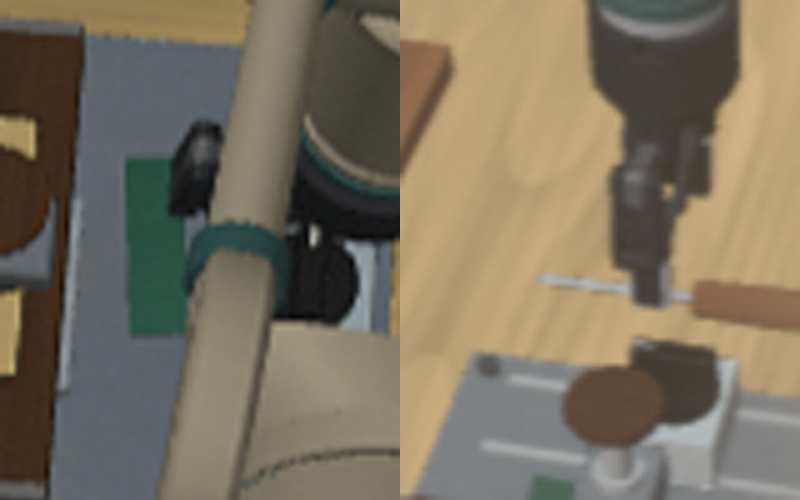

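The fingers are above the knob: one fingertip shows at about (338,155) in the top view, and both show above the bar in the side view. The descent is clear.

{"fn": "servo_tool", "kwargs": {
  "increments": [
    [0, 0, 3, 0, 0, 0, -1],
    [0, 0, 2, 0, 0, 0, -1],
    [0, 0, 1, 0, 0, 0, -1],
    [0, 0, 0, 0, 0, 0, -1],
    [0, 0, 0, 0, 0, 0, 0]
  ],
  "squeeze": 20
}}

```text
clock: 5.15
position: [0.5834, -0.0055, 0.0755]
ee_rot: [0.001, 0.001, 1.0, -0.0]
contact_force: [0.5, -0.0, -0.4]
width: 0.0733
gripper_force: 0.0
```

{"fn": "servo_tool", "kwargs": {
  "increments": [
    [0, 0, 0, 0, 0, 0, 0.5],
    [0, 0, 0, 0, 0, 0, 0.9],
    [0, 0, 0, 0, 0, 0, 0.9],
    [0, 0, 0, 0, 0, 0, 0.9],
    [0, 0, 0, 0, 0, 0, 0.9]
  ],
  "squeeze": 20
}}

```text
clock: 5.65
position: [0.5823, -0.0053, 0.0743]
ee_rot: [0.0, 0.001, 1.0, -0.0]
contact_force: [-0.3, 0.3, -1.0]
width: 0.0044
gripper_force: 0.0
```

```bash
python3 - <<'E'
from h import *
s=manip.get_state(); print(s['contact_force'],s['moment'],s['width'],s['position'],s['ee_rot'])
E
```

```text
[-0.34807313  0.33882298 -1.00517496] [ 0.02612035 -0.02998278 -0.00151217] 0.004444561547607 [ 0.58227181 -0.00529746  0.07430424] [ 9.04276144e-05  1.03096224e-03  9.99999463e-01 -5.97103128e-05]
```

```bash
python3 - <<'E'
from h import *
t=optics.get_image('top');s=optics.get_image('side')
a=cv2.resize(t[130:220,310:400],None,fx=5,fy=5,interpolation=2)[:450,:400];b=cv2.resize(s[135:225,260:340],None,fx=5,fy=5,interpolation=2)
cv2.imwrite('pics/g1.png',np.hstack([a,b])[:,:,::-1])
print(proj('side',(.583,-.006,.066)))
E
```

```text
[304.97456669 185.70152551]
```

View pics/g1.png

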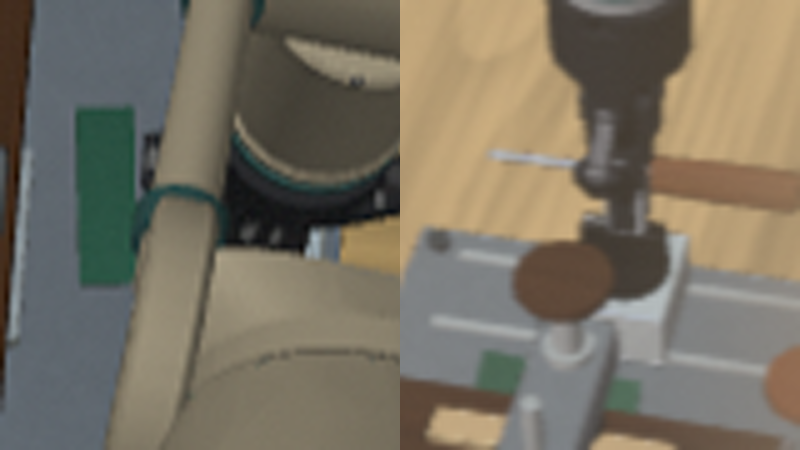

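```bash
python3 - <<'E'
from h import *
s=optics.get_image('side'); x0,y0,k=275,150,10
b=cv2.resize(s[y0:y0+55,x0:x0+60],None,fx=k,fy=k,interpolation=2)[:,:,::-1].copy()
c=b.copy()
P=lambda p:tuple(int(v) for v in (proj('side',p)-(x0-.0,y0-.0))*k)
for z,col in((.062,(0,255,255)),(.088,(0,255,0))):
  q=[P((.583+sx*.025,-.006+sy*.007,z)) for sx,sy in((1,1),(1,-1),(-1,-1),(-1,1))]
  cv2.polylines(c,[np.array(q)],True,col,1)
cv2.circle(c,P((.5823,-.0053,.0663)),5,(0,0,255),-1)
cv2.circle(c,P((.573,.143,.2)),5,(255,0,255),-1)
b=cv2.convertScaleAbs(b,alpha=1.8); 
out=np.hstack([cv2.resize(b,(400,367)),cv2.resize(c,(400,367))]); cv2.imwrite('pics/g2.png',out)
E
```

```text
(no output)
```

View pics/g2.png

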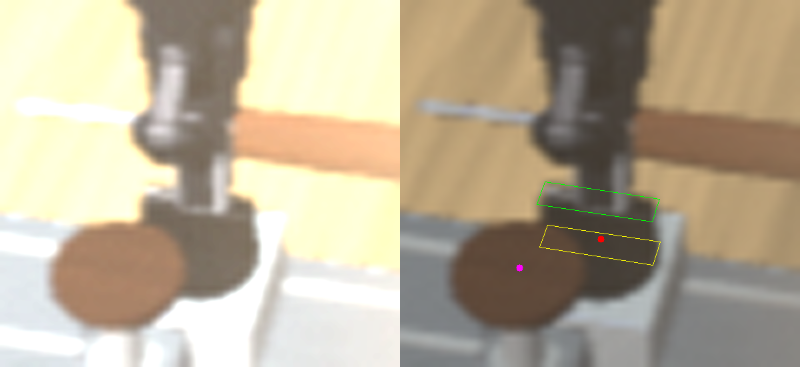

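```bash
python3 - <<'E'
from h import *
for z in(.126,.139,.15): print(z,[proj('side',(.582,-.0056+d,z)).round(1) for d in(.057,.043,-.043,-.057)])
print([proj('side',(.582,-.005+d,z)).round(1) for z in (.066,.08,.088) for d in(.016,0,-.016)])
m=finder.silhouettes('knob_grip','side'); print([(r['p'],r['box']) for r in m])
E
```

```text
0.126 [array([299.7, 184.9]), array([300.9, 181.3]), array([308.2, 160.3]), array([309.4, 157.1])]
0.139 [array([299.5, 181.4]), array([300.8, 177.8]), array([308.1, 156.8]), array([309.3, 153.6])]
0.15 [array([299.3, 178.5]), array([300.6, 174.9]), array([308. , 153.9]), array([309.2, 150.6])]
[array([303.9, 189.9]), array([305.2, 186. ]), array([306.5, 182.1]), array([303.8, 186.5]), array([305.1, 182.5]), array([306.4, 178.7]), array([303.7, 184.4]), array([305. , 180.5]), array([306.3, 176.6])]
[(0.77, [304.9, 186.9, 19.4, 18.0]), (0.42, [289.8, 196.3, 23.6, 20.3])]
```

The side picture shows the shut fingertips at about row 181, on the bar's top edge, so they seem to end higher than expected and closed just above the bar. I'll open, go 1.6 cm lower and close again.

{"fn": "servo_tool", "kwargs": {
  "increments": [
    [0, 0, 0, 0, 0, 0, -1],
    [0, 0, 0, 0, 0, 0, -1],
    [0, 0, 0, 0, 0, 0, -1],
    [0, 0, 0, 0, 0, 0, -1],
    [0, 0, 0, 0, 0, 0, -1]
  ]
}}

```text
clock: 6.35
position: [0.5822, -0.0053, 0.0742]
ee_rot: [-0.0, 0.001, 1.0, -0.0]
contact_force: [-0.3, 0.2, -0.3]
width: 0.0767
gripper_force: 0.0
```

{"fn": "servo_tool", "kwargs": {
  "increments": [
    [0, 0, 0.4, 0, 0, 0, -1],
    [0, 0, 0.4, 0, 0, 0, -1],
    [0, 0, 0.4, 0, 0, 0, -1],
    [0, 0, 0.4, 0, 0, 0, -1],
    [0, 0, 0, 0, 0, 0, -1]
  ]
}}

```text
clock: 6.85
position: [0.5816, -0.0052, 0.0573]
ee_rot: [-0.001, 0.001, 1.0, 0.0]
contact_force: [0.2, -0.5, -0.2]
width: 0.0854
gripper_force: 0.0
```

{"fn": "servo_tool", "kwargs": {
  "increments": [
    [0, 0, 0, 0, 0, 0, 0.5],
    [0, 0, 0, 0, 0, 0, 0.9],
    [0, 0, 0, 0, 0, 0, 0.9],
    [0, 0, 0, 0, 0, 0, 0.9],
    [0, 0, 0, 0, 0, 0, 0.9]
  ]
}}

```text
clock: 7.35
position: [0.5823, -0.0065, 0.0585]
ee_rot: [0.0, 0.0, 1.0, -0.001]
contact_force: [-2.5, -6.9, 2.9]
width: 0.0133
gripper_force: 25.1
```

{"fn": "servo_tool", "kwargs": {
  "increments": [
    [0, -0.2, 0, 0, 0, 0, 0.9],
    [0, 0, 0, 0, 0, 0, 0.9],
    [0, 0, 0, 0, 0, 4, 0.9],
    [0, 0, 0, 0, 0, 4, 0.9],
    [0, 0, 0, 0, 0, 0, 0.9]
  ],
  "squeeze": 40
}}

```text
clock: 7.85
position: [0.5823, -0.0061, 0.0586]
ee_rot: [0.0, 0.071, 0.997, 0.001]
contact_force: [-1.0, 4.1, 4.2]
width: 0.0124
gripper_force: 44.7
```

{"fn": "servo_tool", "kwargs": {
  "increments": [
    [0, 0, 0, 0, 0, 5, 0.9],
    [0, 0, 0, 0, 0, 5, 0.9],
    [0, 0, 0, 0, 0, 5, 0.9],
    [0, 0, 0, 0, 0, 5, 0.9],
    [0, 0, 0, 0, 0, 0, 0.9]
  ]
}}

```text
clock: 8.35
position: [0.5827, -0.005, 0.0586]
ee_rot: [0.0, 0.243, 0.97, 0.002]
contact_force: [0.2, 7.8, 4.1]
width: 0.0128
gripper_force: 44.7
```

{"fn": "servo_tool", "kwargs": {
  "increments": [
    [0, 0.1, 0, 0, 0, 5, 0.9],
    [0, 0, 0, 0, 0, 5, 0.9],
    [0, 0, 0, 0, 0, 5, 0.9],
    [0, 0, 0, 0, 0, 5, 0.9],
    [0, 0, 0, 0, 0, 0, 0.9]
  ]
}}

```text
clock: 8.85
position: [0.5835, -0.004, 0.0586]
ee_rot: [0.0, 0.408, 0.913, 0.002]
contact_force: [-0.2, 7.9, 3.5]
width: 0.0129
gripper_force: 44.6
```

{"fn": "servo_tool", "kwargs": {
  "increments": [
    [0, 0, 0, 0, 0, 5, 0.9],
    [0, 0, 0, 0, 0, 5, 0.9],
    [0, 0, 0, 0, 0, 5, 0.9],
    [0, 0, 0, 0, 0, 2, 0.9],
    [0, 0, 0, 0, 0, 0, 0.9]
  ]
}}

```text
clock: 9.35
position: [0.5844, -0.0035, 0.0586]
ee_rot: [0.0, 0.539, 0.843, 0.003]
contact_force: [2.1, 9.7, 2.4]
width: 0.0125
gripper_force: 44.4
```

```bash
python3 - <<'E'
from h import *
s=manip.get_state(); print(s['contact_force'],s['moment'],s['width'],s['position'],s['ee_rot'],s['qpos'])
E
```

```text
[2.09371102 9.7212124  2.38671331] [ 1.53937485 -0.40802807 -0.11207516] 0.012528393547007539 [ 0.58436962 -0.00348512  0.05861912] [1.88742260e-04 5.38644414e-01 8.42527608e-01 3.06431159e-03] [-0.12854416  0.41320526  1.71278043  0.00634635  1.01266248 -0.56503292]
```

{"fn": "servo_tool", "kwargs": {
  "increments": [
    [0, 0, 0, 0, 0, 0, 0.5],
    [0, 0, 0, 0, 0, 0, -0.5],
    [0, 0, 0, 0, 0, 0, -1],
    [0, 0, 0, 0, 0, 0, -1],
    [0, 0, 0, 0, 0, 0, -1]
  ]
}}

```text
clock: 9.85
position: [0.5826, -0.0068, 0.0581]
ee_rot: [-0.0, 0.538, 0.843, -0.0]
contact_force: [0.2, 0.8, -0.2]
width: 0.0778
gripper_force: 0.0
```

{"fn": "servo_tool", "kwargs": {
  "increments": [
    [0, 0, 0, 0, 0, 0, -1],
    [0, 0, -2, 0, 0, 0, -1],
    [0, 0, -4, 0, 0, 0, -1],
    [0, 0, -4, 0, 0, 0, -1],
    [0, 0, -4, 0, 0, 0, -1]
  ]
}}

```text
clock: 10.35
position: [0.5824, -0.0065, 0.1995]
ee_rot: [-0.0, 0.538, 0.843, -0.0]
contact_force: [0.9, 0.9, -0.3]
width: 0.0853
gripper_force: 0.0
```

{"fn": "servo_tool", "kwargs": {
  "increments": [
    [0, 0, -4, 0, 0, 0, 0],
    [0, 0, -3, 0, 0, 0, 1],
    [0, 0, 0, 0, 0, 0, 1],
    [0, 0, 0, 0, 0, 0, 1],
    [0, 0, 0, 0, 0, 0, 1]
  ]
}}

```text
clock: 10.85
position: [0.5818, -0.0063, 0.2667]
ee_rot: [-0.001, 0.538, 0.843, -0.001]
contact_force: [-0.6, 1.2, 0.0]
width: 0.0122
gripper_force: 0.0
```

```bash
python3 - <<'E'
from h import *
t=optics.get_image('top');s=optics.get_image('side')
a=cv2.resize(t[110:210,290:390],None,fx=5,fy=5,interpolation=2)[:500,:400];b=cv2.resize(s[110:210,250:330],None,fx=5,fy=5,interpolation=2)
cv2.imwrite('pics/k.png',cv2.convertScaleAbs(np.hstack([a,b])[:,:,::-1],alpha=1.5))
s=manip.get_state(); print(s['position'],s['width'],s['ee_rot'],s['contact_force'])
p=s['position']; print([proj('side',p+[0,0,d]) for d in(-.008,.02)])
E
```

```text
[ 0.58178531 -0.00633649  0.2664113 ] 0.0002791871398860377 [-1.53344726e-03  5.38176122e-01  8.42830634e-01 -7.94714477e-04] [ 0.0714225  -0.01058395 -0.82479637]
[array([303.31090101, 132.34566136]), array([302.95975414, 123.44487422])]
```

View pics/k.png

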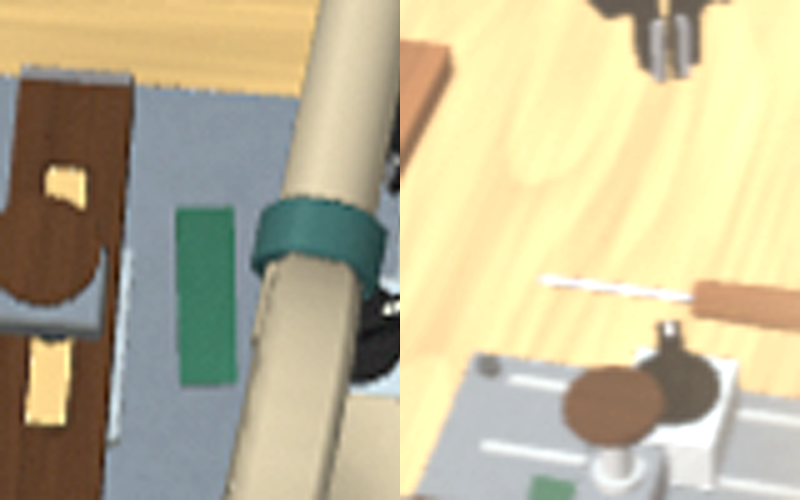

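{"fn": "servo_tool", "kwargs": {
  "increments": [
    [3.5, 1.4, 0, 0, 0, 0, 1],
    [3.5, 1.4, 0, 0, 0, 0, 1],
    [3.5, 1.3, 0, 0, 0, 0, 1],
    [3.4, 1.3, 0, 0, 0, 0, 1],
    [0, 0, 0, 0, 0, 0, 1]
  ]
}}

```text
clock: 11.45
position: [0.572, 0.1467, 0.2668]
ee_rot: [-0.002, 0.536, 0.844, 0.0]
contact_force: [0.5, -0.1, -0.2]
width: -0.0
gripper_force: 0.0
```

{"fn": "servo_tool", "kwargs": {
  "increments": [
    [0, 0, 2, 0, 0, 0, 1],
    [0, 0, 1.5, 0, 0, 0, 1],
    [0, 0, 1, 0, 0, 0, 1],
    [0, 0, 0, 0, 0, 0, 1],
    [0, 0, 0, 0, 0, 0, 1]
  ]
}}

```text
clock: 11.95
position: [0.5734, 0.1419, 0.2231]
ee_rot: [-0.0, 0.538, 0.843, -0.0]
contact_force: [1.1, 0.6, 1.0]
width: -0.0003
gripper_force: 0.0
```

```bash
python3 - <<'E'
from h import *
t=optics.get_image('top');s=optics.get_image('side')
a=cv2.resize(t[110:210,250:330],None,fx=5,fy=5,interpolation=2);b=cv2.resize(s[130:230,250:330],None,fx=5,fy=5,interpolation=2)
cv2.imwrite('pics/p.png',cv2.convertScaleAbs(np.hstack([a,b])[:,:,::-1],alpha=1.3))
s=manip.get_state(); print(s['position'],s['width'],s['contact_force'])
E
```

```text
[0.57381258 0.14216568 0.22392598] -0.00011935284620412272 [ 0.54012183  0.28274257 -0.02295273]
```

View pics/p.png

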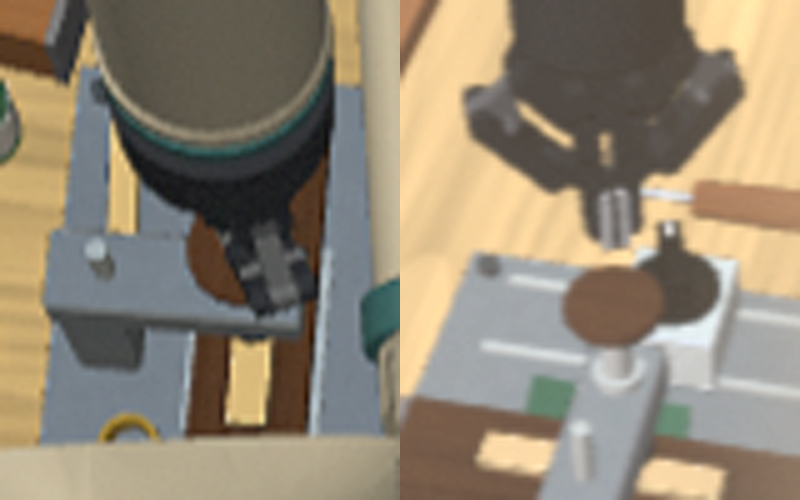

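Side view: the shut fingertips are at (292,179), centred above the pad at (292,191), and the knob bar has turned past its click.

{"fn": "servo_tool", "kwargs": {
  "increments": [
    [0, 0, 0.6, 0, 0, 0, 1],
    [0, 0, 0.5, 0, 0, 0, 1],
    [0, 0, 0.5, 0, 0, 0, 1],
    [0, 0, 0.4, 0, 0, 0, 1],
    [0, 0, 0, 0, 0, 0, 1]
  ]
}}

```text
clock: 12.55
position: [0.5727, 0.1424, 0.2023]
ee_rot: [-0.001, 0.538, 0.843, -0.001]
contact_force: [-0.1, -0.4, 0.3]
width: 0.0
gripper_force: 0.0
```

{"fn": "servo_tool", "kwargs": {
  "increments": [
    [0, 0, 0.2, 0, 0, 0, 1],
    [0, 0, 0.1, 0, 0, 0, 1],
    [0, 0, 0.1, 0, 0, 0, 1],
    [0, 0, 0.1, 0, 0, 0, 1],
    [0, 0, 0, 0, 0, 0, 1]
  ]
}}

```text
clock: 13.05
position: [0.5731, 0.1424, 0.1981]
ee_rot: [-0.0, 0.538, 0.843, -0.0]
contact_force: [-0.7, 0.1, -0.6]
width: -0.0001
gripper_force: 0.0
```

{"fn": "servo_tool", "kwargs": {
  "increments": [
    [0, 0, 0.1, 0, 0, 0, 1],
    [0, 0, 0.1, 0, 0, 0, 1],
    [0, 0, 0.1, 0, 0, 0, 1],
    [0, 0, 0, 0, 0, 0, 1],
    [0, 0, 0, 0, 0, 0, 1]
  ]
}}

```text
clock: 13.55
position: [0.5732, 0.1424, 0.1951]
ee_rot: [0.0, 0.538, 0.843, -0.0]
contact_force: [0.3, -0.3, 0.3]
width: -0.0
gripper_force: 0.0
```

{"fn": "servo_tool", "kwargs": {
  "increments": [
    [0, 0, 0.1, 0, 0, 0, 1],
    [0, 0, 0.1, 0, 0, 0, 1],
    [0, 0, 0.1, 0, 0, 0, 1],
    [0, 0, 0, 0, 0, 0, 1],
    [0, 0, 0, 0, 0, 0, 1]
  ]
}}

```text
clock: 14.05
position: [0.5732, 0.1424, 0.1921]
ee_rot: [-0.0, 0.538, 0.843, -0.0]
contact_force: [0.4, 0.5, 0.3]
width: 0.0001
gripper_force: 0.0
```

{"fn": "servo_tool", "kwargs": {
  "increments": [
    [0, 0, 0.1, 0, 0, 0, 1],
    [0, 0, 0.1, 0, 0, 0, 1],
    [0, 0, 0, 0, 0, 0, 1],
    [0, 0, 0, 0, 0, 0, 1],
    [0, 0, 0, 0, 0, 0, 1]
  ]
}}

```text
clock: 14.55
position: [0.5732, 0.1424, 0.1902]
ee_rot: [0.0, 0.538, 0.843, -0.0]
contact_force: [0.2, 0.1, 0.7]
width: 0.0001
gripper_force: 0.0
```

{"fn": "servo_tool", "kwargs": {
  "increments": [
    [0, 0, 0.1, 0, 0, 0, 1],
    [0, 0, 0.1, 0, 0, 0, 1],
    [0, 0, 0, 0, 0, 0, 1],
    [0, 0, 0, 0, 0, 0, 1],
    [0, 0, 0, 0, 0, 0, 1]
  ]
}}

```text
clock: 15.05
position: [0.5732, 0.1424, 0.1882]
ee_rot: [0.0, 0.538, 0.843, -0.0]
contact_force: [-1.0, 0.1, 0.4]
width: -0.0001
gripper_force: 0.0
```

{"fn": "servo_tool", "kwargs": {
  "increments": [
    [0, 0, 0.1, 0, 0, 0, 1],
    [0, 0, 0.1, 0, 0, 0, 1],
    [0, 0, 0, 0, 0, 0, 1],
    [0, 0, 0, 0, 0, 0, 1],
    [0, 0, 0, 0, 0, 0, 1]
  ]
}}

```text
clock: 15.55
position: [0.5732, 0.1424, 0.1862]
ee_rot: [0.0, 0.538, 0.843, -0.0]
contact_force: [-0.6, 0.0, -0.6]
width: 0.0001
gripper_force: 0.0
```

{"fn": "servo_tool", "kwargs": {
  "increments": [
    [0, 0, 0.1, 0, 0, 0, 1],
    [0, 0, 0.1, 0, 0, 0, 1],
    [0, 0, 0, 0, 0, 0, 1],
    [0, 0, 0, 0, 0, 0, 1],
    [0, 0, 0, 0, 0, 0, 1]
  ]
}}

```text
clock: 16.05
position: [0.5732, 0.1424, 0.1842]
ee_rot: [0.0, 0.538, 0.843, -0.0]
contact_force: [-0.0, 0.3, 0.4]
width: 0.0002
gripper_force: 0.0
```

{"fn": "servo_tool", "kwargs": {
  "increments": [
    [0, 0, 0.1, 0, 0, 0, 1],
    [0, 0, 0.1, 0, 0, 0, 1],
    [0, 0, 0, 0, 0, 0, 1],
    [0, 0, 0, 0, 0, 0, 1],
    [0, 0, 0, 0, 0, 0, 1]
  ]
}}

```text
clock: 16.55
position: [0.5733, 0.1424, 0.1825]
ee_rot: [0.0, 0.538, 0.843, 0.0]
contact_force: [-0.8, -0.7, 2.6]
width: -0.0004
gripper_force: 1.2
```

{"fn": "servo_tool", "kwargs": {
  "increments": [
    [0, 0, 0.3, 0, 0, 0, 1],
    [0, 0, 0.3, 0, 0, 0, 1],
    [0, 0, 0.2, 0, 0, 0, 1],
    [0, 0, 0, 0, 0, 0, 1],
    [0, 0, 0, 0, 0, 0, 1]
  ]
}}

```text
clock: 17.05
position: [0.5733, 0.1424, 0.1743]
ee_rot: [0.0, 0.538, 0.843, 0.0]
contact_force: [-0.8, -0.4, 4.0]
width: -0.0004
gripper_force: 2.0
```

{"fn": "servo_tool", "kwargs": {
  "increments": [
    [0, 0, 0.2, 0, 0, 0, 1],
    [0, 0, 0.2, 0, 0, 0, 1],
    [0, 0, 0.2, 0, 0, 0, 1],
    [0, 0, 0, 0, 0, 0, 1],
    [0, 0, 0, 0, 0, 0, 1]
  ]
}}

```text
clock: 17.55
position: [0.5734, 0.1424, 0.1692]
ee_rot: [0.0, 0.538, 0.843, 0.0]
contact_force: [-1.6, -0.1, 8.9]
width: 0.0002
gripper_force: 4.6
```

```bash
python3 - <<'E'
from h import *
r=finder.tip_of('pad_top','side'); print([(x['p'],x['at']) for x in r], proj('side',(.573,.143,.2)),proj('side',(.573,.143,.185)),proj('side',(.573,.143,.18)))
print(manip.get_state()['contact_force'])
E
```

```text
[(0.82, [290.9, 191.1]), (0.55, [314.6, 259.5])] [292.97721903 190.16155658] [293.27521253 194.44830976] [293.37319521 195.857829  ]
[-2.42646669 -0.46846822  9.01351656]
```

{"fn": "servo_tool", "kwargs": {
  "increments": [
    [0, 0, 0.2, 0, 0, 0, 1],
    [0, 0, 0.2, 0, 0, 0, 1],
    [0, 0, 0.2, 0, 0, 0, 1],
    [0, 0, 0, 0, 0, 0, 1],
    [0, 0, 0, 0, 0, 0, 1]
  ]
}}

```text
clock: 18.1
position: [0.5734, 0.1424, 0.1641]
ee_rot: [0.001, 0.538, 0.843, 0.0]
contact_force: [-2.7, -0.2, 12.8]
width: -0.0002
gripper_force: 6.7
```

{"fn": "servo_tool", "kwargs": {
  "increments": [
    [0, 0, 0, 0, 0, 0, 1],
    [0, 0, 0, 0, 0, 0, 1],
    [0, 0, 0, 0, 0, 0, 1],
    [0, 0, 0, 0, 0, 0, 1],
    [0, 0, 0, 0, 0, 0, 1]
  ]
}}

```text
clock: 18.6
position: [0.5734, 0.1424, 0.1642]
ee_rot: [0.001, 0.538, 0.843, 0.001]
contact_force: [-3.5, -0.7, 13.1]
width: -0.0001
gripper_force: 6.6
```

{"fn": "servo_tool", "kwargs": {
  "increments": [
    [0, 0, 0.1, 0, 0, 0, 1],
    [0, 0, 0, 0, 0, 0, 1],
    [0, 0, 0, 0, 0, 0, 1],
    [0, 0, 0, 0, 0, 0, 1],
    [0, 0, 0, 0, 0, 0, 1]
  ]
}}

```text
clock: 19.1
position: [0.5734, 0.1424, 0.1633]
ee_rot: [0.001, 0.538, 0.843, 0.001]
contact_force: [-3.4, -0.7, 14.9]
width: 0.0001
gripper_force: 7.0
```

```bash
python3 - <<'E'
from h import *
s=optics.get_image('side'); t=optics.get_image('top'); z=cv2.imread('pics/side0.png')[:,:,::-1]
c=lambda i,x=265,y=165:cv2.resize(i[y:y+70,x:x+50],None,fx=5,fy=5,interpolation=2)
cv2.imwrite('pics/f.png',cv2.convertScaleAbs(np.hstack([c(s),c(z),c(t,265,125)])[:,:,::-1],alpha=1.3))
print(manip.get_state()['contact_force'])
print([((proj('side',(.573,.143,h))-[265,165])*5).round() for h in(.2,.18)])
E
```

```text
[-2.05895307 -0.20725803 14.43759855]
[array([140., 126.]), array([142., 154.])]
```

View pics/f.png

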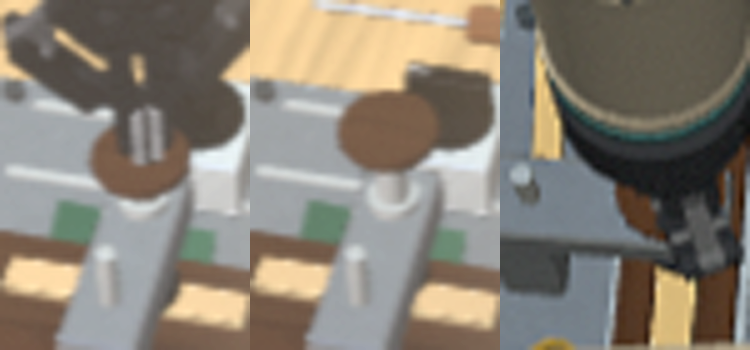

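The pad's lower edge has moved from crop row 172 to 200, the 28 px expected for 20 mm, and the fingertips press at its centre. Now I hold it.

{"fn": "servo_tool", "kwargs": {
  "increments": [
    [0, 0, 0, 0, 0, 0, 1],
    [0, 0, 0, 0, 0, 0, 1],
    [0, 0, 0, 0, 0, 0, 1],
    [0, 0, 0, 0, 0, 0, 1],
    [0, 0, 0, 0, 0, 0, 1]
  ]
}}

```text
clock: 19.7
position: [0.5734, 0.1424, 0.1633]
ee_rot: [0.001, 0.538, 0.843, 0.001]
contact_force: [-3.5, -0.0, 13.4]
width: 0.0002
gripper_force: 7.0
```

{"fn": "servo_tool", "kwargs": {
  "increments": [
    [0, 0, 0, 0, 0, 0, 1],
    [0, 0, 0, 0, 0, 0, 1],
    [0, 0, 0, 0, 0, 0, 1],
    [0, 0, 0, 0, 0, 0, 1],
    [0, 0, 0, 0, 0, 0, 1]
  ]
}}

```text
clock: 20.2
position: [0.5734, 0.1424, 0.1633]
ee_rot: [0.001, 0.538, 0.843, 0.001]
contact_force: [-2.7, -0.2, 13.5]
width: 0.0002
gripper_force: 7.0
```

{"fn": "servo_tool", "kwargs": {
  "increments": [
    [0, 0, 0, 0, 0, 0, 1],
    [0, 0, 0, 0, 0, 0, 1],
    [0, 0, 0, 0, 0, 0, 1],
    [0, 0, 0, 0, 0, 0, 1],
    [0, 0, 0, 0, 0, 0, 1]
  ]
}}

```text
clock: 20.7
position: [0.5734, 0.1424, 0.1633]
ee_rot: [0.001, 0.538, 0.843, 0.001]
contact_force: [-2.8, -0.4, 14.0]
width: 0.0003
gripper_force: 7.0
```

{"fn": "servo_tool", "kwargs": {
  "increments": [
    [0, 0, 0, 0, 0, 0, 1],
    [0, 0, 0, 0, 0, 0, 1],
    [0, 0, 0, 0, 0, 0, 1],
    [0, 0, 0, 0, 0, 0, 1],
    [0, 0, 0, 0, 0, 0, 1]
  ]
}}

```text
clock: 21.2
position: [0.5734, 0.1424, 0.1634]
ee_rot: [0.001, 0.538, 0.843, 0.001]
contact_force: [-3.1, -0.6, 13.6]
width: 0.0
gripper_force: 7.0
```

{"fn": "servo_tool", "kwargs": {
  "increments": [
    [0, 0, 0, 0, 0, 0, 1],
    [0, 0, 0, 0, 0, 0, 1],
    [0, 0, 0, 0, 0, 0, 1],
    [0, 0, 0, 0, 0, 0, 1],
    [0, 0, 0, 0, 0, 0, 1]
  ]
}}

```text
clock: 21.7
position: [0.5734, 0.1424, 0.1633]
ee_rot: [0.001, 0.538, 0.843, 0.001]
contact_force: [-3.3, -0.5, 14.1]
width: -0.0
gripper_force: 7.0
```

{"fn": "servo_tool", "kwargs": {
  "increments": [
    [0, 0, 0, 0, 0, 0, 1],
    [0, 0, 0, 0, 0, 0, 1],
    [0, 0, 0, 0, 0, 0, 1],
    [0, 0, 0, 0, 0, 0, 1],
    [0, 0, 0, 0, 0, 0, 1]
  ]
}}

```text
clock: 22.2
position: [0.5735, 0.1424, 0.1634]
ee_rot: [0.001, 0.538, 0.843, 0.001]
contact_force: [-2.8, -0.3, 14.0]
width: -0.0001
gripper_force: 7.0
```

{"fn": "servo_tool", "kwargs": {
  "increments": [
    [0, 0, 0, 0, 0, 0, 1],
    [0, 0, 0, 0, 0, 0, 1],
    [0, 0, 0, 0, 0, 0, 1],
    [0, 0, 0, 0, 0, 0, 1],
    [0, 0, 0, 0, 0, 0, 1]
  ]
}}

```text
clock: 22.7
position: [0.5734, 0.1424, 0.1633]
ee_rot: [0.001, 0.538, 0.843, 0.001]
contact_force: [-2.4, -0.8, 14.9]
width: 0.0
gripper_force: 7.0
```

{"fn": "servo_tool", "kwargs": {
  "increments": [
    [0, 0, 0, 0, 0, 0, 1],
    [0, 0, 0, 0, 0, 0, 1],
    [0, 0, 0, 0, 0, 0, 1],
    [0, 0, 0, 0, 0, 0, 1],
    [0, 0, 0, 0, 0, 0, 1]
  ]
}}

```text
clock: 23.2
position: [0.5734, 0.1424, 0.1633]
ee_rot: [0.001, 0.538, 0.843, 0.001]
contact_force: [-1.9, -0.2, 14.0]
width: 0.0002
gripper_force: 7.0
```

{"fn": "servo_tool", "kwargs": {
  "increments": [
    [0, 0, 0, 0, 0, 0, 1],
    [0, 0, 0, 0, 0, 0, 1],
    [0, 0, 0, 0, 0, 0, 1],
    [0, 0, 0, 0, 0, 0, 1],
    [0, 0, 0, 0, 0, 0, 1]
  ]
}}

```text
clock: 23.7
position: [0.5734, 0.1424, 0.1633]
ee_rot: [0.001, 0.538, 0.843, 0.001]
contact_force: [-2.4, -0.3, 13.8]
width: 0.0003
gripper_force: 7.0
```

{"fn": "servo_tool", "kwargs": {
  "increments": [
    [0, 0, 0, 0, 0, 0, 1],
    [0, 0, 0, 0, 0, 0, 1],
    [0, 0, 0, 0, 0, 0, 1],
    [0, 0, 0, 0, 0, 0, 1],
    [0, 0, 0, 0, 0, 0, 1]
  ]
}}

```text
clock: 24.2
position: [0.5734, 0.1424, 0.1633]
ee_rot: [0.001, 0.538, 0.843, 0.001]
contact_force: [-2.9, -0.6, 14.2]
width: 0.0002
gripper_force: 7.0
```

```bash
python3 -c "
from rig import manip
s=manip.get_state();print(s['clock'],s['position'],s['contact_force']);print(manip.sign_off())"
```

```text
24.2 [0.57342242 0.14243759 0.16334565] [-2.86769393 -0.55189047 14.24936974]
the job is handed in; nothing more can be done
None
```

I turned the knob past its click, pushed the pad about 20 mm down and held it there at about 14 N for over 5 s, then handed the job in at 24.2 s with the pad still held down; no verdict was returned.

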